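Change which block sits on the sensor of a block heater

ROBOT

A 6-joint arm with a two-finger parallel gripper is mounted at the origin on the work surface. World frame = base frame: x ahead of the robot, y to its left, z up, the work surface at z = 0. Lengths are in mm, angles in rad, forces in N, time in s.
With the tool pointing down it reaches from about 325 to 775 mm from the base axis. Payload 5.5 kg.
Tool frame: the origin (TCP) lies midway between the tips of the shut fingers; the grasp point (between the pads) lies grasp_offset behind it (grasp_offset is the distance from the TCP to the grasp point, in mm); y points along the fingers, x is the direction in which the jaws open and shut, and the axes are right-handed (so a half turn about y gives the same grasp; the last joint's range is limited). The gripper opens to 88 mm and grips with 3 to 60 N. Pads are 20 mm wide; open, the fingers measure 115 mm over their backs; the gripper's body (75 mm by 178 mm) begins 61 mm behind the grasp point.
Start: joints at [1.168, 0.091, 1.231, -0, 1.82, -0.057], TCP at [203.375, 564.495, 222.631] pointing down, gripper open.
Joint ranges: [-2.87, 2.87], [-0.86, 2.18], [0.17, 2.46], [-1.51, 4.65], [0.06, 2.69], [-2.65, 2.65]. Speed limits (rad/s): [2.57, 2.57, 3.01, 3.14, 3.14, 3.14].

INTERFACE

Orientations are given as a unit quaternion [w, x, y, z].
In Python, from cell import * gives the robot as it stands.
- The arm moves only by the tool arm_command, never from a script. Its argument "series" is a list of rows, each an object of numbers: "x", "y", "z": the shift along the tool's x, y, z in mm; "turn": the turn about the tool's y in rad; "claw": the closure in counts, from 0 (fully open) to 255 (shut). In form: [{"x": .., "y": .., "z": .., "turn": .., "claw": ..}, ...]. A call has 1 to 12 rows; each row shifts and turns the pose as measured when the row begins, along the tool's axes as they then stand; what a row does not reach is not made up. A row lasts 1/8 s, in which the tool goes at most 62.5 mm and 10.7 degrees, less where a joint would pass 70% of its speed; a pose out of reach is approached as far as the arm can. A call is refused whole if a number of a shift passes 62.5 or a number of a turn 0.188, either way. A call with a gripper value outside its range is refused whole. The fingers move at their own pace and stop on an object; "force" is the grip in N (left out, the last holds). Time passes only in rows, so rows that do not move let the fingers close. It gives the time, the measured TCP pose, the force and the opening at its end, in the units of the state.
- read_state(): the state, without advancing time (a new reading comes with each control period).
- grab_frame(name): name is "scene" or "top" or "wrist"; returns the picture (420x560x3 uint8, red, green, blue); there is no depth.
- camera_params(name): a dict with "fov_y" (degrees; the focal length in pixels is half the picture's height over the tangent of half this angle, whatever the lens; pixels are square), "cx", "cy" (the principal point, pixels), "rvec" (rotation vector, rad) and "tvec" (3), from world to camera coordinates, as OpenCV has them. Camera axes: x right, y down, z forward; pixel columns grow to the right and rows downward; lengths in mm; the calibration is good to about 2 mm. A picture is of the moment at which its call begins: read the wrist's pose just before it. camera_params takes no time and is no camera call; for the wrist camera it gives the pose at the moment of the call.
- sign_off(): hands the job in, once; it reports no verdict.
The state is a dict: "clock": time; "joint_positions": joint angles; "qvel": joint speeds; "joint_torque": joint torques, N m; "tcp_pos": TCP position; "tcp_rot": TCP orientation; "force": force on the tool from outside, world axes, zero at the start; "moment": the same for the moment, N m; "gripper_width": opening from 0.0 (shut) to 1.0 (fully open).
Only numpy, scipy, OpenCV 4.12 (cv2) and the standard library are available. Lean on these libraries where they do the work, as an engineer would, in place of code of your own. Each camera call takes 0.05 s, during which the arm holds its last target. There are 200 camera calls.

TASK

In the block heater, slide the block that occupies the front middle place (the one with the temperature sensor) straight back into the empty place behind it until it meets the back wall; then slide the block with the four large bores sideways into the front middle place and on against the last block of the row until that one stands against its end plate, and press the row together there for a second with a steady push of about 10 N. The tubes in the blocks are open: slide the blocks along the floor of the well, never lift or tip them, push gently (a knock or push of 20 N spills them), and leave the other blocks in their places and the things around the heater alone. Take your hand away at the end.

Things in the scene. Friction and masses are not known exactly. Their poses are not given: they have to be found in the camera images.
- heater: white block heater, fixed, 262 mm wide (y), sloping control panel towards -x; origin on the bench under the centre of its well, x to the back, y left, z up. Well: open recess 123.5 (x) by 224 mm (y), floor 55 and flat rim 73 mm above the bench; front row (-x) and back row (+x) of 3 places, between two end plates. Housing top, level with the rim: 19 mm wide at the sides, 37 in front, 30 behind
- sensor_place (a point): middle of the front row, on the well floor, axes as the heater's; x: centre of a block that touches a block behind it which is home at the back wall. A steel end plate, 16 mm high, closes each end of the rows; a screw sets and holds it anywhere from 93 to 105 mm from the middle (not measured: find it by feel), so with the row closed a block here lies 3 to 15 mm off this point towards block_side
- back_place (a point): middle of the back row (empty at the start), on the well floor, axes as the heater's: where the centre of a block lies that touches the back wall. There are 3.5 mm of play front to back
- sensor_tip (a point): tip of the sprung, rounded sensor shoe in the middle of the front wall, 9 mm above the well floor; free, it stands 5 mm out of the wall. A block sliding in sideways presses it back (a bump of 2 to 4 N, when its centre is 45 to 30 mm short of the middle; not the stop), then it bears on the block's front with 4 to 5 N and holds it against the block behind; a block slides with 1 to 4 N
- block_large: the block to bring to the sensor: four large bores (22 mm), two with open glass tubes 10 mm above its top; starts at the left or right end of the front row. Aluminium, 60 x 60 mm, 50 high, upright edges rounded 3 mm, about 0.4 kg, loose; origin at the centre of its underside, x and y square to its sides, along the heater's x and y. Stands 32 mm above the rim, as all blocks do; can be pushed on its outer side just above the rim
- block_middle: the block in the front middle place at the start, which goes straight back: 16 small bores (9 mm), open tubes 6 mm above its top. Aluminium, 60 x 60 mm, 50 high, upright edges rounded 3 mm, about 0.4 kg, loose; origin at the centre of its underside, x and y square to its sides, along the heater's x and y
- block_side: the block at the other end of the front row: nine bores (12.5 mm), open tubes 7 mm above its top; its end plate is 0 to 14 mm behind it, and it is pushed up to that as the row is closed. Aluminium, 60 x 60 mm, 50 high, upright edges rounded 3 mm, about 0.4 kg, loose; origin at the centre of its underside, x and y square to its sides, along the heater's x and y
- block_back_left: the block in the left (+y) back place, 16 small bores; stays there. Aluminium, 60 x 60 mm, 50 high, upright edges rounded 3 mm, about 0.4 kg, loose; origin at the centre of its underside, x and y square to its sides, along the heater's x and y
- block_back_right: the block in the right (-y) back place, nine bores; stays there. Aluminium, 60 x 60 mm, 50 high, upright edges rounded 3 mm, about 0.4 kg, loose; origin at the centre of its underside, x and y square to its sides, along the heater's x and y
- tube_rack: bystander: orange tube rack, 100 x 200 x 50 mm, loose, to the left of the heater; origin under its centre
- strip_rack: bystander: dark brown rack with 96 small holes, 85 x 125 x 28 mm, loose, to the left of the heater; origin under its centre
- well_plate: bystander: clear 96-well plate, 86 x 128 x 14.5 mm, loose, to the right of the heater; origin under its centre
- tip_box: bystander: pipette tip box with a yellow lid, 85 x 120 x 68 mm, loose, to the right of the heater; origin under its centre
Mind the look-alikes: they are no part of the job. What is shaped like the block_back_left but pink is not meant.

How it is judged (in metres and radians):
On the way, in this order (a step that is already met when the one before it is completed fails the run):
1. the block from the sensor place is home in the empty place behind it, within 2 mm of the back wall (x of block_middle in the frame of back_place above -0.002 m and y of block_middle in the frame of back_place between -0.004 and 0.004 m), for 0.2 s.
2. the block with the large bores is home in the sensor place and is pressed against the side block with more than 4 N for 0.4 s (horizontal distance between block_large and block_side below 0.0618 m and ((y of block_side in the frame of sensor_place above 0.05 m and y of block_large in the frame of sensor_place between 0.0012 and 0.017 m) or (y of block_side in the frame of sensor_place below -0.05 m and y of block_large in the frame of sensor_place between -0.017 and -0.0012 m)) and x of block_large in the frame of sensor_place between -0.0045 and 0.003 m and contact force between block_large and block_side above 4 N), for 0.4 s.
At the end, for the whole second after the job is handed in: block_middle within 2 mm of the back wall and 4 mm of the middle; block_large in the sensor place, 1 to 17 mm past the row's middle towards block_side and under 1.8 mm from it; the other blocks within 5 mm of their start; all flat on the well floor, at rest, let go (all of step 1 and horizontal distance between block_large and block_side below 0.0618 m and ((y of block_side in the frame of sensor_place above 0.05 m and y of block_large in the frame of sensor_place between 0.0012 and 0.017 m) or (y of block_side in the frame of sensor_place below -0.05 m and y of block_large in the frame of sensor_place between -0.017 and -0.0012 m)) and x of block_large in the frame of sensor_place between -0.0045 and 0.003 m and distance of each of block_back_left, block_back_right from where it was at the start of the episode below 0.005 m and z of each of block_middle, block_large, block_side, block_back_left, block_back_right in the frame of heater below 0.0565 m and linear speed of each of block_middle, block_large, block_side below 0.01 m/s); the robot touches nothing.
It fails at once if a block is pushed or knocked with more than 20 N (contact force between any of the fingers, the arm and block_middle above 20 N or contact force between any of the fingers, the arm and block_large above 20 N or contact force between any of the fingers, the arm and block_side above 20 N or contact force between any of the fingers, the arm and block_back_left above 20 N or contact force between any of the fingers, the arm and block_back_right above 20 N).
It fails at once if a block is lifted 5 mm off the well floor or tipped by more than 7 degrees (z of any of block_middle, block_large, block_side, block_back_left, block_back_right in the frame of heater above 0.06 m or angle between any of block_middle, block_large, block_side, block_back_left, block_back_right's own z axis and vertical above 0.12 rad).
It fails at once if a thing beside the heater is moved by more than 20 mm (distance of any of tube_rack, strip_rack, well_plate, tip_box from where it was at the start of the episode above 0.02 m).
It also fails if it takes over 67 s, if anything falls off the work surface, if the arm or the gripper's body presses on something with over 40 N, if the wrist force passes 120 N, or if a joint passes its speed limit or range.

## Working session

There is one attempt and no reset: what is moved stays moved. The work goes in short steps, Python scripts to look and compute and a tool call to move; the robot and the scene stay as the last step left them, time stands still between calls to the robot, and variables do not carry over. Pictures are saved under pics/ and viewed, about 8 in all and at most 12, crops included, and the job is handed in when it is done.

Besides the shell and the picture viewer there is one more tool, called as name(argument=value, ...), one argument or row to a line, values as JSON. arm_command: Moves the arm, as the interface text tells. Its arguments: {"type":"object","properties":{"series":{"type":"array"},"force":{"type":"number"}},"required":["series"]}

```bash
mkdir -p pics; ls; cat > h.py <<'E'
from cell import *
import numpy as np, cv2
def K(c):
    f=210/np.tan(np.radians(c["fov_y"])/2); return np.array([[f,0,c["cx"]],[0,f,c["cy"]],[0,0,1.]])
def cast(c,uv,z):
    R=cv2.Rodrigues(np.array(c["rvec"],float))[0]; t=np.array(c["tvec"],float)
    d=R.T@np.linalg.inv(K(c))@np.array([uv[0],uv[1],1.]); o=-R.T@t
    return o+d*(z-o[2])/d[2]
def proj(c,P):
    return cv2.projectPoints(np.array(P,float).reshape(-1,3),np.array(c["rvec"],float),np.array(c["tvec"],float),K(c),None)[0].reshape(-1,2)
def save(n,im): cv2.imwrite("pics/"+n,im[:,:,::-1])
E
python3 - <<'E'
from h import *
s=read_state(); print(s)
for n in("scene","top"):
    save(n+"0.png",grab_frame(n)); print(n,camera_params(n))
E
```

```text
pics
{'clock': 0.0, 'joint_positions': array([ 1.16831773e+00,  9.18269240e-02,  1.23187492e+00,  1.95718072e-05,
        1.81979392e+00, -5.66880514e-02]), 'qvel': array([-0.00030767, -0.00019795, -0.00148923,  0.00010866, -0.00072581,
        0.00114081]), 'joint_torque': array([-1.01834186e-03, -4.46461415e+01, -4.06442714e+01,  6.96998066e-02,
        2.98254518e-02, -1.62959641e-04]), 'tcp_pos': array([203.23691146, 564.2160532 , 221.53219141]), 'tcp_rot': array([-0.57821243,  0.57891108,  0.40595391, -0.40710413]), 'force': array([-0.27003457,  0.18293871, -0.2571099 ]), 'moment': array([ 0.03033614, -0.04094571, -0.00779866]), 'gripper_width': 1.0022880656637578}
scene {'fov_y': 45.31692573025434, 'cx': 281.5749898246858, 'cy': 211.81730721259072, 'rvec': array([ 1.31497743,  2.39478726, -0.76500329]), 'tvec': array([ 291.99789877, -396.84552033, 1513.86233712])}
top {'fov_y': 55.65253162422693, 'cx': 282.457708745503, 'cy': 199.62797437842707, 'rvec': array([ 2.12676161, -2.11448139,  0.20789686]), 'tvec': array([  25.78392302,  595.94036655, 1007.65948508])}
```

View pics/top0.png

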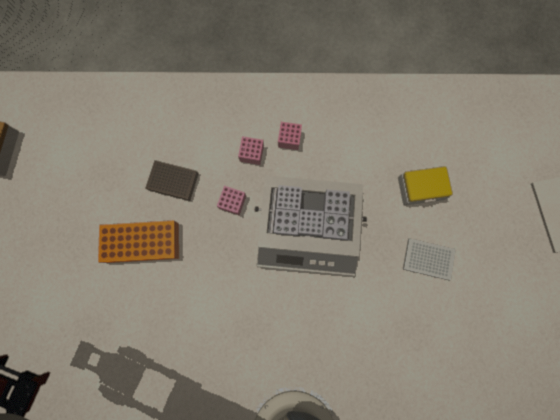

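View pics/scene0.png

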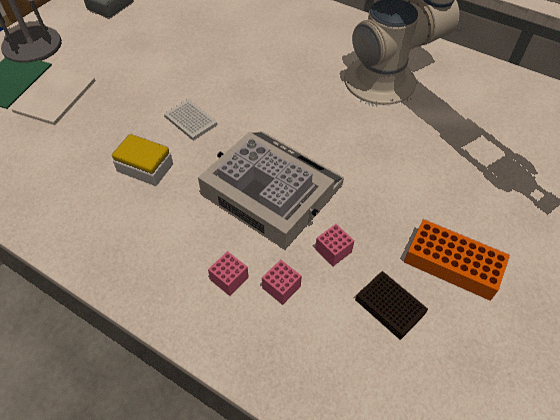

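The top view shows the empty place at (313,199). The candidates are:
- front row: nine-bore block at (285,222), which is block_side; 16-bore at (311,223), block_middle; four large bores at (336,224), block_large
- back row: 16-bore at (288,197); nine-bore at (338,201)
- pink look-alikes at (251,150), (290,135) and (232,200), not meant

Next, a close crop to check this.

```bash
python3 - <<'E'
from h import *
im=cv2.imread("pics/top0.png")[170:285,245:375]
cv2.imwrite("pics/top0c.png",cv2.resize(im,None,fx=5,fy=5,interpolation=cv2.INTER_CUBIC))
c=camera_params("top")
for n,p,z in [("side",(285,222),105),("mid",(311,223),105),("large",(336,224),105),("bl",(288,197),105),("br",(338,201),105),("empty",(313,199),55)]:
    print(n,cast(c,p,z).round(0))
w=camera_params("wrist"); print(w, read_state()["tcp_pos"]); 
R=cv2.Rodrigues(w["rvec"])[0]; print("wristcam pos",-R.T@w["tvec"],"axes",R.round(2))
E
```

```text
side [529.  23. 105.]
mid [527. -43. 105.]
large [ 525. -106.  105.]
bl [593.  15. 105.]
br [ 584. -113.  105.]
empty [599. -53.  55.]
{'fov_y': 63.42046366620832, 'cx': 277.3149705263343, 'cy': 215.12540394599557, 'rvec': array([-2.36198408, -1.66115782, -0.24542132]), 'tvec': array([-599.54484588,  -35.37183308,  391.27098866])} [203.24923985 564.22180425 221.60936403]
wristcam pos [127.45541376 592.21037479 383.19729235] axes [[ 0.34  0.94 -0.  ]
 [ 0.9  -0.32  0.29]
 [ 0.27 -0.1  -0.96]]
```

View pics/top0c.png

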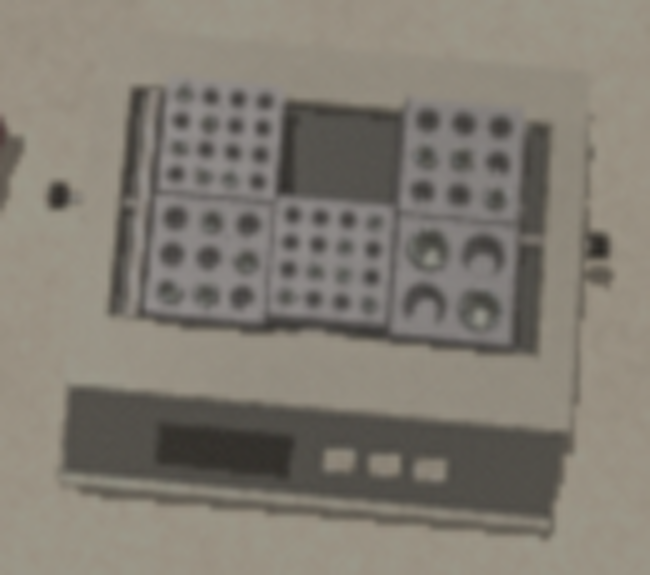

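Confirmed by the crop: large bores front right at (455,280), 16-bore front middle at (333,260), nine-bore front left at (207,258). The empty place is at (345,150). Next I move above the heater for a wrist view.

```bash
cat >> h.py <<'E'
from scipy.spatial.transform import Rotation as Ro
def tool(s):
    q=s["tcp_rot"]; return Ro.from_quat([q[1],q[2],q[3],q[0]]).as_matrix()
def totool(v): return tool(read_state()).T@np.array(v,float)
E
python3 - <<'E'
from h import *
s=read_state(); R=tool(s); print(R.round(3)); print(totool([240,-610,40]), totool([0,0,1]))
w=camera_params("wrist"); Rc=cv2.Rodrigues(w["rvec"])[0]; o=-Rc.T@w["tvec"]
print("cam in tool", R.T@(o-s["tcp_pos"]), "view dir in tool",R.T@Rc[2])
try: print("off",grasp_offset)
except Exception as e: print(e)
E
```

```text
[[ 0.339 -0.001 -0.941]
 [ 0.941 -0.002  0.339]
 [-0.002 -1.     0.   ]]
[-492.61872566  -39.15686242 -432.54309757] [-1.80325119e-03 -9.99998369e-01  1.04299085e-04]
cam in tool [   0.35094948 -161.58039627   80.81073635] view dir in tool [-2.48800862e-04  9.56327778e-01 -2.92296286e-01]
off 18.700000000000003
```

arm_command(
  series=[
    {"x":-20,"z":-40,"y":-20,"turn":-0.15},
    {"x":-20,"z":-40,"turn":-0.15},
    {"x":-45,"z":-40},
    {"x":-45,"z":-40},
    {"x":-48,"z":-38},
    {"x":-48,"z":-38},
    {"x":-48,"z":-38},
    {"x":-48,"z":-38},
    {"x":-48,"z":-36},
    {"x":-48,"z":-36},
    {"x":-48,"z":-30},
    {"x":-48,"z":-30},
  ],
)

```text
validation failed for argument at $.se...
```

```bash
python3 - <<'E'
from h import *
s=read_state(); print(s["clock"],s["tcp_pos"],tool(s).round(3),s["force"]); print(totool(np.array([630,-45,240])-s["tcp_pos"]))
E
```

```text
0.1 [203.24923985 564.22180425 221.60936403] [[ 0.339 -0.001 -0.941]
 [ 0.941 -0.002  0.339]
 [-0.002 -1.     0.   ]] [-0.93658844  0.08922398 -0.77112446]
[-428.55047661  -17.68129223 -607.97820229]
```

arm_command(
  series=[
    {"x":-20,"y":-20,"z":-40,"turn":-0.15,"claw":0},
    {"x":-20,"y":0,"z":-40,"turn":-0.15,"claw":0},
    {"x":-45,"y":0,"z":-40,"turn":0,"claw":0},
    {"x":-45,"y":0,"z":-40,"turn":0,"claw":0},
    {"x":-48,"y":0,"z":-38,"turn":0,"claw":0},
    {"x":-48,"y":0,"z":-38,"turn":0,"claw":0},
    {"x":-48,"y":0,"z":-38,"turn":0,"claw":0},
    {"x":-48,"y":0,"z":-38,"turn":0,"claw":0},
    {"x":-48,"y":0,"z":-36,"turn":0,"claw":0},
    {"x":-48,"y":0,"z":-36,"turn":0,"claw":0},
    {"x":-48,"y":0,"z":-30,"turn":0,"claw":0},
    {"x":-48,"y":0,"z":-30,"turn":0,"claw":0},
  ],
)

```text
clock: 1.6
tcp_pos: [625.4, 5.8, 235.6]
tcp_rot: [0.507, -0.506, -0.489, 0.497]
force: [1.0, 0.2, 0.4]
gripper_width: 0.998
```

```bash
python3 - <<'E'
from h import *
s=read_state(); print(s["clock"],s["tcp_pos"],tool(s).round(3),s["force"]); print(totool(np.array([630,-45,240])-s["tcp_pos"]))
E
```

```text
1.6 [625.38629096   5.75175728 235.63142531] [[ 0.027 -0.009 -1.   ]
 [ 1.    -0.007  0.027]
 [-0.007 -1.     0.008]] [0.96708966 0.22100961 0.44607986]
[-50.63720633  -4.07063953  -5.9510379 ]
```

arm_command(
  series=[
    {"x":-50,"y":-4,"z":-4,"turn":0.02,"claw":0},
    {"x":0,"y":0,"z":0,"turn":0,"claw":0},
    {"x":0,"y":0,"z":0,"turn":0,"claw":0},
  ],
)

```text
clock: 1.98
tcp_pos: [628.6, -49.5, 236.0]
tcp_rot: [0.515, -0.511, -0.481, 0.492]
force: [0.4, 0.5, -0.0]
gripper_width: 1.001
```

```bash
python3 - <<'E'
from h import *
s=read_state(); c=camera_params("wrist"); im=grab_frame("wrist"); save("w1.png",im)
import pickle; pickle.dump((s,c),open("w1.pkl","wb"))
print(s["clock"],s["tcp_pos"],tool(s).round(3),s["force"],s["qvel"].round(3))
E
```

```text
1.975 [628.62958616 -49.489807   236.04933698] [[ 0.053 -0.014 -0.998]
 [ 0.999 -0.006  0.053]
 [-0.007 -1.     0.014]] [ 0.38835956  0.48989722 -0.01651164] [-0.017  0.004 -0.003 -0.008  0.002 -0.002]
```

View pics/w1.png

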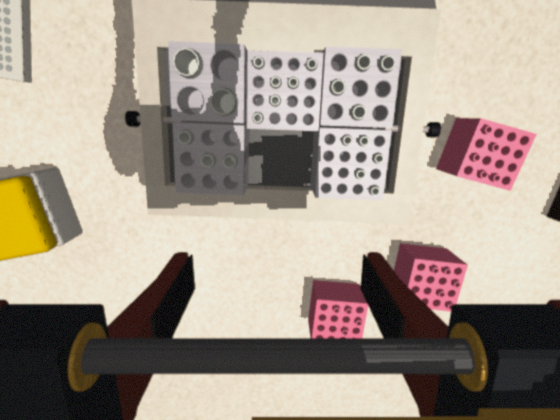

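The wrist view has the robot side at the top of the image. Front row: large (205,82), middle (284,90), side (362,87). Back row: right (208,157), empty (281,157), left (355,162). I'll enlarge it to read the edges.

```bash
python3 - <<'E'
import cv2
im=cv2.imread("pics/w1.png")[30:215,145:420]
cv2.imwrite("pics/w1c.png",cv2.resize(im,(800,538),interpolation=cv2.INTER_CUBIC))
print(800/275)
E
```

```text
2.909090909090909
```

View pics/w1c.png

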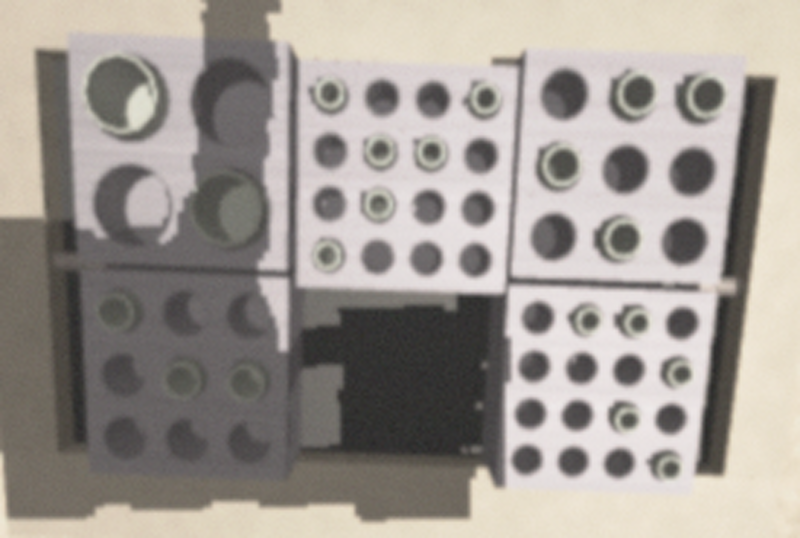

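```bash
python3 - <<'E'
from h import *
import pickle
s,c=pickle.load(open("w1.pkl","rb"))
D=dict(large=[(70,33),(290,42),(293,272),(78,260)],middle=[(298,57),(522,67),(508,293),(298,285)],side=[(525,48),(745,58),(722,285),(512,275)],
bl=[(508,280),(716,290),(692,490),(505,482)],br=[(82,270),(290,275),(290,475),(90,468)],well=[(37,50),(775,78),(722,472),(60,450)])
C={}
for n,ps in D.items():
    P=np.array([cast(c,(u/2.909+145,v/2.909+30),73 if n=="well" else 105)[:2] for u,v in ps]); C[n]=P.mean(0)
    e=P[1]-P[0]+P[2]-P[3]; g=(P[0]+P[1]-P[2]-P[3]) # e along +y ; g along -x
    print(n,C[n].round(1),"yaw_y",round(np.degrees(np.arctan2(-e[0],e[1])),1),"yaw_x",round(np.degrees(np.arctan2(-g[1],-g[0])),1),"size",round(np.hypot(*e)/2,1),round(np.hypot(*g)/2,1))
v=C["side"]-C["large"]; w=C["bl"]-C["br"]; y=v+w; yaw=np.arctan2(-y[0],y[1]); print("row yaw",np.degrees(yaw),np.degrees(np.arctan2(-v[0],v[1])),np.degrees(np.arctan2(-w[0],w[1])))
Rm=np.array([[np.cos(yaw),np.sin(yaw)],[-np.sin(yaw),np.cos(yaw)]])
for n in C: print(n,(Rm@(C[n]-C["well"])).round(1))
x=tool(s)[:2,0]; print("tool x yaw",np.degrees(np.arctan2(-x[0],x[1])))
E
```

```text
large [ 521.6 -100.8] yaw_y -5.7 yaw_x -4.8 size 60.5 59.5
middle [531.1 -38.9] yaw_y -5.3 yaw_x -4.5 size 60.7 59.8
side [532.   22.2] yaw_y -5.5 yaw_x -3.9 size 60.0 59.4
bl [592.5  17.1] yaw_y -5.5 yaw_x -3.3 size 58.5 59.2
br [ 582.2 -105.9] yaw_y -4.6 yaw_x -5.0 size 60.3 58.4
well [557.1 -42.2] yaw_y -5.0 yaw_x -5.1 size 222.2 121.8
row yaw -4.813067491746654 -4.821841622789418 -4.804289323392677
large [-30.5 -61.3]
middle [-26.2   1.1]
side [-30.4  62.1]
bl [30.3 62.1]
br [ 30.3 -61.3]
well [0. 0.]
tool x yaw -3.031132328359824
```

arm_command(
  series=[
    {"x":2,"y":0,"z":50,"turn":0.032,"claw":197},
    {"x":2,"y":0,"z":50,"turn":0,"claw":197},
    {"x":2,"y":0,"z":50,"turn":0,"claw":197},
    {"x":0,"y":40,"z":0,"turn":0,"claw":197},
    {"x":0,"y":40,"z":0,"turn":0,"claw":197},
    {"x":0,"y":30,"z":0,"turn":0,"claw":197},
    {"x":0,"y":0,"z":0,"turn":0,"claw":197},
    {"x":0,"y":0,"z":0,"turn":0,"claw":197},
  ],
)

```text
clock: 3.02
tcp_pos: [472.7, -21.4, 126.0]
tcp_rot: [0.518, -0.515, -0.479, 0.487]
force: [0.1, -0.6, -0.5]
gripper_width: 0.227
```

```bash
cat >> h.py <<'E'
yaw=np.radians(-4.87); C0=np.array([557.1,-42.2])
X=np.array([np.cos(yaw),np.sin(yaw)]); Y=np.array([-np.sin(yaw),np.cos(yaw)])
def rep(tx=None,ty=None,tz=None):
    s=read_state(); p=s["tcp_pos"]; d=p[:2]-C0; h=np.array([d@X,d@Y,p[2]]); x=tool(s)[:2,0]; f=s["force"]
    print("t",round(s["clock"],2),"heater",h.round(1),"F",np.round([f[:2]@X,f[:2]@Y,f[2]],1),"yawerr",round(np.degrees(np.arctan2(-x[0],x[1])-yaw),2),"gap",round(s["gripper_width"]*88,1))
    if tx is not None:
        e=np.array([tx,ty,tz])-h; w=np.r_[X*e[0]+Y*e[1],e[2]]; print("move",totool(w).round(1))
E
python3 - <<'E'
from h import *
rep(-80,1,80)
E
```

```text
t 3.02 heater [-85.8  13.5 126. ] F [ 0.1 -0.6 -0.5] yawerr 1.02 gap 20.0
move [-12.4  46.   -6.1]
```

arm_command(
  series=[
    {"x":-12,"y":20,"z":0,"turn":0.018,"claw":197},
    {"x":0,"y":20,"z":0,"turn":0,"claw":197},
    {"x":0,"y":4,"z":0,"turn":0,"claw":197},
    {"x":0,"y":0,"z":0,"turn":0,"claw":197},
  ],
)

```text
clock: 3.52
tcp_pos: [473.3, -35.5, 83.0]
tcp_rot: [-0.521, 0.522, 0.475, -0.481]
force: [0.6, 0.2, 0.6]
gripper_width: 0.226
```

```bash
python3 - <<'E'
from h import *
rep(-70,1,80)
E
```

```text
t 3.52 heater [-84.1  -0.4  83. ] F [0.5 0.3 0.6] yawerr -0.13 gap 19.9
move [  1.5   2.9 -14.1]
```

arm_command(
  series=[
    {"x":1.5,"y":2,"z":-7,"turn":0,"claw":197},
    {"x":0,"y":0,"z":-5,"turn":0,"claw":197},
    {"x":0,"y":0,"z":-2,"turn":0,"claw":197},
    {"x":0,"y":0,"z":-2,"turn":0,"claw":197},
  ],
)

```text
clock: 4.03
tcp_pos: [491.4, -35.7, 82.5]
tcp_rot: [-0.52, 0.522, 0.475, -0.48]
force: [-1.2, 0.5, -0.5]
gripper_width: 0.227
```

```bash
python3 - <<'E'
from h import *
rep()
E
```

```text
t 4.03 heater [-66.    0.9  82.5] F [-1.2  0.4 -0.5] yawerr -0.14 gap 20.0
```

arm_command(
  series=[
    {"x":0,"y":0,"z":-2,"turn":0,"claw":197},
    {"x":0,"y":0,"z":-2,"turn":0,"claw":197},
    {"x":0,"y":0,"z":-2,"turn":0,"claw":197},
    {"x":0,"y":0,"z":-2,"turn":0,"claw":197},
    {"x":0,"y":0,"z":-2,"turn":0,"claw":197},
  ],
)

```text
clock: 4.65
tcp_pos: [501.4, -36.6, 82.5]
tcp_rot: [-0.521, 0.522, 0.475, -0.48]
force: [-1.7, -0.1, 0.4]
gripper_width: 0.226
```

```bash
python3 - <<'E'
from h import *
rep()
E
```

```text
t 4.65 heater [-55.9   0.9  82.5] F [-1.7 -0.3  0.4] yawerr -0.14 gap 19.9
```

arm_command(
  series=[
    {"x":0,"y":0,"z":-3,"turn":0,"claw":197},
    {"x":0,"y":0,"z":-3,"turn":0,"claw":197},
    {"x":0,"y":0,"z":-3,"turn":0,"claw":197},
    {"x":0,"y":0,"z":-3,"turn":0,"claw":197},
    {"x":0,"y":0,"z":-3,"turn":0,"claw":197},
    {"x":0,"y":0,"z":-3,"turn":0,"claw":197},
    {"x":0,"y":0,"z":-3,"turn":0,"claw":197},
    {"x":0,"y":0,"z":-3,"turn":0,"claw":197},
    {"x":0,"y":0,"z":-3,"turn":0,"claw":197},
    {"x":0,"y":0,"z":-3,"turn":0,"claw":197},
    {"x":0,"y":0,"z":-3,"turn":0,"claw":197},
  ],
)

```text
clock: 6.02
tcp_pos: [536.7, -39.6, 82.5]
tcp_rot: [-0.521, 0.522, 0.475, -0.48]
force: [-1.9, -0.2, 2.1]
gripper_width: 0.226
```

```bash
python3 - <<'E'
from h import *
rep()
E
```

```text
t 6.03 heater [-20.5   0.8  82.5] F [-1.9 -0.3  2.1] yawerr -0.14 gap 19.8
```

Now smaller steps toward the wall.

arm_command(
  series=[
    {"x":0,"y":0,"z":-2,"turn":0,"claw":197},
    {"x":0,"y":0,"z":-2,"turn":0,"claw":197},
    {"x":0,"y":0,"z":-1,"turn":0,"claw":197},
    {"x":0,"y":0,"z":-1,"turn":0,"claw":197},
    {"x":0,"y":0,"z":-1,"turn":0,"claw":197},
    {"x":0,"y":0,"z":-1,"turn":0,"claw":197},
  ],
)

```text
clock: 6.78
tcp_pos: [545.2, -40.4, 82.5]
tcp_rot: [-0.521, 0.522, 0.475, -0.48]
force: [-2.2, 0.3, 0.3]
gripper_width: 0.226
```

arm_command(
  series=[
    {"x":0,"y":0,"z":-1,"turn":0,"claw":197},
    {"x":0,"y":0,"z":-1,"turn":0,"claw":197},
  ],
)

```text
clock: 7.02
tcp_pos: [547.4, -40.6, 82.5]
tcp_rot: [-0.521, 0.522, 0.475, -0.48]
force: [-2.6, 1.3, 0.9]
gripper_width: 0.227
```

arm_command(
  series=[
    {"x":0,"y":0,"z":-1,"turn":0,"claw":197},
    {"x":0,"y":0,"z":-1,"turn":0,"claw":197},
  ],
)

```text
clock: 7.28
tcp_pos: [547.9, -40.6, 82.5]
tcp_rot: [0.522, -0.521, -0.474, 0.481]
force: [-7.4, 1.3, 4.7]
gripper_width: 0.229
```

```bash
python3 - <<'E'
from h import *
rep()
E
```

```text
t 7.28 heater [-9.3  0.8 82.5] F [-7.5  0.7  4.7] yawerr -0.14 gap 20.2
```

arm_command(
  series=[
    {"x":0,"y":0,"z":-1,"turn":0,"claw":197},
    {"x":0,"y":0,"z":-1,"turn":0,"claw":197},
  ],
)

```text
clock: 7.52
tcp_pos: [547.8, -40.6, 82.6]
tcp_rot: [0.523, -0.52, -0.473, 0.483]
force: [-7.9, 0.2, 3.3]
gripper_width: 0.226
```

arm_command(
  series=[
    {"x":0,"y":0,"z":8,"turn":0,"claw":197},
    {"x":0,"y":-40,"z":15,"turn":0,"claw":197},
    {"x":0,"y":-50,"z":0,"turn":0,"claw":197},
    {"x":0,"y":-50,"z":-30,"turn":0,"claw":197},
    {"x":0,"y":0,"z":-45,"turn":0,"claw":197},
    {"x":0,"y":0,"z":-30,"turn":0,"claw":197},
    {"x":0,"y":0,"z":0,"turn":0,"claw":197},
  ],
)

```text
clock: 8.4
tcp_pos: [633.3, -47.0, 225.6]
tcp_rot: [0.521, -0.521, -0.474, 0.481]
force: [-0.4, -0.1, 0.5]
gripper_width: 0.225
```

```bash
python3 - <<'E'
from h import *
import pickle
rep()
c=camera_params("wrist"); im=grab_frame("wrist"); pickle.dump(c,open("w2.pkl","wb")); save("w2.png",im)
q=proj(c,[np.r_[C0+X*a+Y*b,90] for a in(-75,75) for b in(-130,130)]); lo=np.maximum(q.min(0).astype(int),0); hi=q.max(0).astype(int); print(lo,hi)
k=im[lo[1]:hi[1],lo[0]:hi[0]]; f=min(800/k.shape[1],600/k.shape[0]); print(f); save("w2c.png",cv2.resize(k,None,fx=f,fy=f,interpolation=cv2.INTER_CUBIC))
E
```

```text
t 8.4 heater [ 76.3   1.7 225.6] F [-0.4 -0.1  0.5] yawerr -0.13 gap 19.8
[109  17] [443 204]
2.395209580838323
```

View pics/w2c.png

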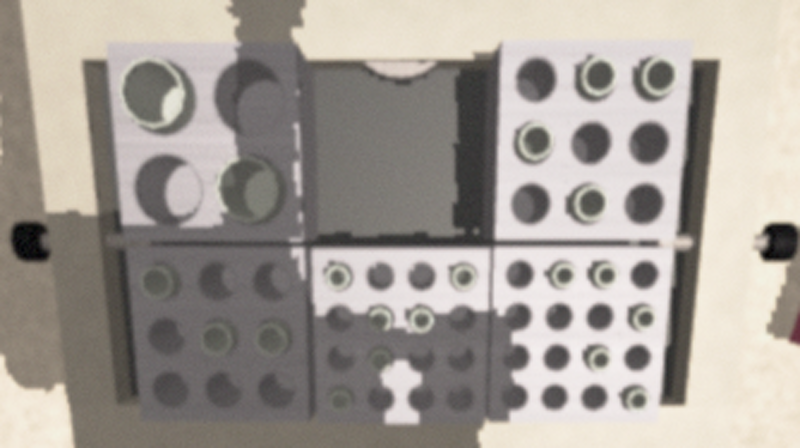

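Middle block is flush in the back row at (400,335), and the sensor shoe is visible at (400,68). I'll measure all of them once more.

```bash
python3 - <<'E'
from h import *
import pickle
c=pickle.load(open("w2.pkl","rb")); f=2.3952
D=dict(large=[(107,43),(302,42),(306,240),(120,236)],middle=[(313,248),(491,248),(488,422),(312,420)],side=[(500,40),(693,41),(682,241),(494,241)],bl=[(492,247),(674,247),(660,420),(490,420)],br=[(125,248),(310,248),(310,418),(140,418)])
for n,ps in D.items():
    P=np.array([cast(c,(u/f+109,v/f+17),105)[:2]-C0 for u,v in ps]); h=np.c_[P@X,P@Y]; print(n,h.mean(0).round(1),"ymin/max",h[:,1].round(1),"x",h[:,0].round(1))
for n,p,z in[("shoe",(400,76),64),("wellTL",(85,60),73),("TR",(718,60),73),("BR",(684,404),73),("BL",(120,404),73)]:
    d=cast(c,(p[0]/f+109,p[1]/f+17),z)[:2]-C0; print(n,(d@X).round(1),(d@Y).round(1))
E
```

```text
large [-30.9 -61.5] ymin/max [-91.5 -30.3 -31.1 -93.3] x [-60.2 -60.3  -0.8  -2.1]
middle [31.5  0.5] ymin/max [-28.9  30.7  31.3 -31.2] x [ 1.8  1.9 61.5 60.8]
side [-30.4  62.3] ymin/max [31.7 91.8 94.1 31.6] x [-60.7 -60.2  -0.2  -0.3]
bl [31.2 61.7] ymin/max [31.  91.7 92.2 32. ] x [ 1.6  1.7 60.8 60.8]
br [ 30.9 -61.6] ymin/max [-92.  -29.9 -31.9 -92.5] x [ 1.7  1.8 60.  60. ]
shoe -57.4 -0.1
wellTL -61.3 -110.6
TR -60.6 111.1
BR 61.6 111.1
BL 61.6 -110.7
```

```bash
python3 - <<'E'
from h import *
print(read_state()["joint_positions"].round(2)); rep(-29.5,-115,150)
E
```

```text
[-0.12  0.19  1.11 -0.01  1.84 -1.61]
t 8.45 heater [ 75.4   1.7 225.8] F [-0.2 -0.1 -0.7] yawerr -0.13 gap 20.4
move [-116.4   77.4  104.1]
```

arm_command(
  series=[
    {"x":-40,"y":0,"z":30,"turn":0.175,"claw":197},
    {"x":0,"y":0,"z":0,"turn":0.175,"claw":197},
    {"x":0,"y":0,"z":0,"turn":0.175,"claw":197},
    {"x":0,"y":0,"z":0,"turn":0.175,"claw":197},
    {"x":0,"y":0,"z":0,"turn":0.175,"claw":197},
    {"x":0,"y":0,"z":0,"turn":0.175,"claw":197},
    {"x":0,"y":0,"z":0,"turn":0.175,"claw":197},
    {"x":0,"y":0,"z":0,"turn":0.175,"claw":197},
    {"x":0,"y":0,"z":0,"turn":0.16,"claw":197},
    {"x":0,"y":0,"z":0,"turn":0,"claw":197},
  ],
)

```text
clock: 9.7
tcp_pos: [586.5, -83.3, 227.8]
tcp_rot: [-0.703, 0.708, -0.047, 0.043]
force: [0.1, 0.3, -0.3]
gripper_width: 0.226
```

```bash
sed -i 's/np.degrees(np.arctan2(-x\[0\],x\[1\])-yaw),2)/np.degrees(np.arctan2(x[1],x[0])-yaw),2)/' h.py; python3 - <<'E'
from h import *
rep(-29.5,-118,150)
E
```

```text
t 9.7 heater [ 32.8 -38.4 227.8] F [ 0.1  0.3 -0.3] yawerr -2.36 gap 19.9
move [-58.5  78.7 -81.5]
```

arm_command(
  series=[
    {"x":-30,"y":0,"z":-40,"turn":-0.041,"claw":197},
    {"x":-30,"y":0,"z":-42,"turn":0,"claw":197},
    {"x":0,"y":40,"z":0,"turn":0,"claw":197},
    {"x":0,"y":38,"z":0,"turn":0,"claw":197},
    {"x":0,"y":30,"z":0,"turn":0,"claw":197},
    {"x":0,"y":0,"z":0,"turn":0,"claw":197},
  ],
)

```text
clock: 10.45
tcp_pos: [512.3, -160.8, 119.3]
tcp_rot: [-0.704, 0.71, -0.022, 0.021]
force: [-0.1, 0.2, 0.1]
gripper_width: 0.233
```

```bash
python3 - <<'E'
from h import *
rep(-29.5,-105,82)
E
```

```text
t 10.45 heater [ -34.6 -122.   119.3] F [-0.1  0.2  0.1] yawerr 1.38 gap 20.5
move [ 5.5 37.1 17.2]
```

arm_command(
  series=[
    {"x":5,"y":20,"z":0,"turn":0.024,"claw":197},
    {"x":0,"y":16,"z":0,"turn":0,"claw":197},
    {"x":0,"y":0,"z":0,"turn":0,"claw":197},
    {"x":0,"y":0,"z":0,"turn":0,"claw":197},
  ],
)

```text
clock: 10.95
tcp_pos: [519.0, -161.7, 84.6]
tcp_rot: [-0.703, 0.71, -0.028, 0.03]
force: [-0.7, -0.3, -0.1]
gripper_width: 0.231
```

```bash
python3 - <<'E'
from h import *
rep(-29.5,-105,82)
E
```

```text
t 10.95 heater [ -27.8 -122.3   84.6] F [-0.7 -0.3 -0.1] yawerr 0.11 gap 20.3
move [-1.6  2.4 17.3]
```

arm_command(
  series=[
    {"x":-1.5,"y":2,"z":8,"turn":0,"claw":197},
    {"x":0,"y":0,"z":6,"turn":0,"claw":197},
    {"x":0,"y":0,"z":2,"turn":0,"claw":197},
    {"x":0,"y":0,"z":2,"turn":0,"claw":197},
    {"x":0,"y":0,"z":2,"turn":0,"claw":197},
    {"x":0,"y":0,"z":2,"turn":0,"claw":197},
  ],
)

```text
clock: 11.7
tcp_pos: [520.1, -138.8, 84.0]
tcp_rot: [-0.702, 0.711, -0.027, 0.031]
force: [-0.4, -2.0, -0.4]
gripper_width: 0.226
```

```bash
python3 - <<'E'
from h import *
rep()
E
```

```text
t 11.7 heater [-28.7 -99.4  84. ] F [-0.2 -2.  -0.4] yawerr 0.12 gap 19.9
```

arm_command(
  series=[
    {"x":0,"y":0,"z":2,"turn":0,"claw":197},
    {"x":0,"y":0,"z":2,"turn":0,"claw":197},
    {"x":0,"y":0,"z":2,"turn":0,"claw":197},
    {"x":0,"y":0,"z":2,"turn":0,"claw":197},
    {"x":0,"y":0,"z":2,"turn":0,"claw":197},
    {"x":0,"y":0,"z":2,"turn":0,"claw":197},
    {"x":0,"y":0,"z":2,"turn":0,"claw":197},
  ],
)

```text
clock: 12.58
tcp_pos: [521.4, -124.4, 84.1]
tcp_rot: [-0.702, 0.711, -0.027, 0.032]
force: [-0.0, -1.4, 0.6]
gripper_width: 0.226
```

arm_command(
  series=[
    {"x":0,"y":0,"z":2,"turn":0,"claw":197},
    {"x":0,"y":0,"z":2,"turn":0,"claw":197},
    {"x":0,"y":0,"z":2,"turn":0,"claw":197},
    {"x":0,"y":0,"z":2,"turn":0,"claw":197},
    {"x":0,"y":0,"z":2,"turn":0,"claw":197},
  ],
)

```text
clock: 13.2
tcp_pos: [523.0, -115.2, 84.6]
tcp_rot: [-0.701, 0.712, -0.027, 0.033]
force: [1.6, -4.1, 0.8]
gripper_width: 0.225
```

```bash
python3 - <<'E'
from h import *
rep()
E
```

```text
t 13.2 heater [-27.7 -75.6  84.6] F [ 1.9 -4.   0.8] yawerr 0.03 gap 19.8
```

arm_command(
  series=[
    {"x":0,"y":0,"z":2,"turn":0,"claw":197},
    {"x":0,"y":0,"z":2,"turn":0,"claw":197},
    {"x":0,"y":0,"z":2,"turn":0,"claw":197},
    {"x":0,"y":0,"z":2,"turn":0,"claw":197},
  ],
)

```text
clock: 13.7
tcp_pos: [523.7, -106.5, 84.4]
tcp_rot: [-0.701, 0.712, -0.027, 0.033]
force: [1.3, -3.0, 0.1]
gripper_width: 0.226
```

arm_command(
  series=[
    {"x":0,"y":0,"z":2,"turn":0,"claw":197},
    {"x":0,"y":0,"z":2,"turn":0,"claw":197},
    {"x":0,"y":0,"z":2,"turn":0,"claw":197},
    {"x":0,"y":0,"z":2,"turn":0,"claw":197},
  ],
)

```text
clock: 14.2
tcp_pos: [524.6, -97.8, 84.3]
tcp_rot: [-0.701, 0.712, -0.027, 0.033]
force: [1.2, -2.8, 0.3]
gripper_width: 0.229
```

```bash
python3 - <<'E'
from h import *
rep()
E
```

```text
t 14.2 heater [-27.7 -58.1  84.3] F [ 1.4 -2.6  0.3] yawerr 0.04 gap 20.1
```

arm_command(
  series=[
    {"x":0,"y":0,"z":2,"turn":0,"claw":197},
    {"x":0,"y":0,"z":2,"turn":0,"claw":197},
    {"x":0,"y":0,"z":2,"turn":0,"claw":197},
    {"x":0,"y":0,"z":2,"turn":0,"claw":197},
    {"x":0,"y":0,"z":2,"turn":0,"claw":197},
    {"x":0,"y":0,"z":2,"turn":0,"claw":197},
    {"x":0,"y":0,"z":1.5,"turn":0,"claw":197},
  ],
)

```text
clock: 15.08
tcp_pos: [525.9, -83.4, 84.3]
tcp_rot: [-0.701, 0.712, -0.027, 0.033]
force: [1.7, -3.1, 0.6]
gripper_width: 0.23
```

arm_command(
  series=[
    {"x":0,"y":0,"z":1,"turn":0,"claw":197},
    {"x":0,"y":0,"z":1,"turn":0,"claw":197},
    {"x":0,"y":0,"z":1,"turn":0,"claw":197},
    {"x":0,"y":0,"z":1,"turn":0,"claw":197},
  ],
)

```text
clock: 15.58
tcp_pos: [526.2, -79.4, 84.3]
tcp_rot: [-0.701, 0.712, -0.027, 0.033]
force: [0.5, -4.0, 1.0]
gripper_width: 0.227
```

```bash
python3 - <<'E'
from h import *
rep()
E
```

```text
t 15.57 heater [-27.6 -39.7  84.3] F [ 0.9 -4.   1. ] yawerr 0.03 gap 20.0
```

arm_command(
  series=[
    {"x":0,"y":0,"z":1,"turn":0,"claw":197},
    {"x":0,"y":0,"z":1,"turn":0,"claw":197},
    {"x":0,"y":0,"z":1,"turn":0,"claw":197},
    {"x":0,"y":0,"z":1,"turn":0,"claw":197},
  ],
)

```text
clock: 16.08
tcp_pos: [526.6, -75.9, 84.3]
tcp_rot: [-0.7, 0.712, -0.027, 0.033]
force: [1.5, -4.8, 1.0]
gripper_width: 0.223
```

arm_command(
  series=[
    {"x":0,"y":0,"z":1,"turn":0,"claw":197},
    {"x":0,"y":0,"z":1,"turn":0,"claw":197},
    {"x":0,"y":0,"z":1,"turn":0,"claw":197},
    {"x":0,"y":0,"z":1,"turn":0,"claw":197},
  ],
)

```text
clock: 16.58
tcp_pos: [526.5, -75.7, 84.4]
tcp_rot: [-0.698, 0.715, -0.028, 0.034]
force: [0.4, -8.6, 1.0]
gripper_width: 0.229
```

```bash
python3 - <<'E'
from h import *
rep()
E
```

```text
t 16.57 heater [-27.6 -35.9  84.4] F [ 1.2 -8.5  1. ] yawerr -0.13 gap 20.2
```

arm_command(
  series=[
    {"x":0,"y":0,"z":1.2,"turn":0,"claw":197},
    {"x":0,"y":0,"z":1.2,"turn":0,"claw":197},
    {"x":0,"y":0,"z":1.2,"turn":0,"claw":197},
    {"x":0,"y":0,"z":1.2,"turn":0,"claw":197},
  ],
)

```text
clock: 17.08
tcp_pos: [526.5, -75.8, 84.5]
tcp_rot: [-0.694, 0.718, -0.029, 0.035]
force: [0.7, -8.1, 0.5]
gripper_width: 0.229
```

```bash
python3 - <<'E'
from h import *
rep()
E
```

```text
t 17.07 heater [-27.7 -36.1  84.5] F [ 1.4 -8.   0.5] yawerr -0.29 gap 20.1
```

arm_command(
  series=[
    {"x":0,"y":0,"z":1.7,"turn":0,"claw":197},
    {"x":0,"y":0,"z":1.7,"turn":0,"claw":197},
    {"x":0,"y":0,"z":1.7,"turn":0,"claw":197},
  ],
)

```text
clock: 17.45
tcp_pos: [526.3, -75.9, 84.7]
tcp_rot: [-0.69, 0.722, -0.03, 0.036]
force: [1.0, -9.8, 0.8]
gripper_width: 0.227
```

arm_command(
  series=[
    {"x":0,"y":0,"z":1.8,"turn":0,"claw":197},
    {"x":0,"y":0,"z":1.8,"turn":0,"claw":197},
    {"x":0,"y":0,"z":1.8,"turn":0,"claw":197},
    {"x":0,"y":0,"z":1.8,"turn":0,"claw":197},
  ],
)

```text
clock: 17.95
tcp_pos: [526.2, -76.1, 84.9]
tcp_rot: [-0.685, 0.727, -0.032, 0.037]
force: [0.1, -9.4, 0.9]
gripper_width: 0.228
```

```bash
python3 - <<'E'
from h import *
rep(); print(tool(read_state()).round(3))
E
```

```text
t 17.95 heater [-27.9 -36.4  84.9] F [ 0.9 -9.4  0.9] yawerr -0.69 gap 20.0
[[ 0.995  0.004  0.097]
 [-0.097 -0.059  0.994]
 [ 0.01  -0.998 -0.058]]
```

arm_command(
  series=[
    {"x":0,"y":0,"z":2,"turn":0,"claw":197},
    {"x":0,"y":0,"z":2,"turn":0,"claw":197},
    {"x":0,"y":0,"z":2,"turn":0,"claw":197},
    {"x":0,"y":0,"z":2,"turn":0,"claw":197},
  ],
)

```text
clock: 18.45
tcp_pos: [526.1, -76.4, 85.2]
tcp_rot: [-0.679, 0.732, -0.034, 0.038]
force: [0.7, -12.1, -0.1]
gripper_width: 0.227
```

arm_command(
  series=[
    {"x":0,"y":0,"z":-8,"turn":0,"claw":197},
    {"x":0,"y":0,"z":-20,"turn":0,"claw":197},
    {"x":0,"y":-50,"z":0,"turn":0,"claw":197},
    {"x":0,"y":-50,"z":0,"turn":0,"claw":197},
    {"x":0,"y":-50,"z":-50,"turn":0,"claw":197},
    {"x":0,"y":0,"z":-50,"turn":0,"claw":197},
    {"x":0,"y":0,"z":0,"turn":0,"claw":197},
    {"x":0,"y":0,"z":0,"turn":0,"claw":197},
  ],
)

```text
clock: 19.45
tcp_pos: [511.8, -182.9, 237.6]
tcp_rot: [-0.685, 0.727, -0.034, 0.031]
force: [-0.2, 0.2, 0.4]
gripper_width: 0.23
```

```bash
python3 - <<'E'
from h import *
import pickle
rep()
c=camera_params("wrist"); im=grab_frame("wrist"); pickle.dump(c,open("w3.pkl","wb"))
q=proj(c,[np.r_[C0+X*a+Y*b,90] for a in(-75,75) for b in(-125,125)]); lo=np.maximum(q.min(0).astype(int),0); hi=q.max(0).astype(int)
k=im[lo[1]:hi[1],lo[0]:hi[0]]; f=min(800/k.shape[1],600/k.shape[0]); print(lo,hi,f); save("w3c.png",cv2.resize(k,None,fx=f,fy=f,interpolation=cv2.INTER_CUBIC))
E
```

```text
t 19.45 heater [ -33.2 -144.1  237.6] F [-0.2  0.2  0.4] yawerr -0.39 gap 20.2
[211   0] [440 172] 3.488372093023256
```

View pics/w3c.png

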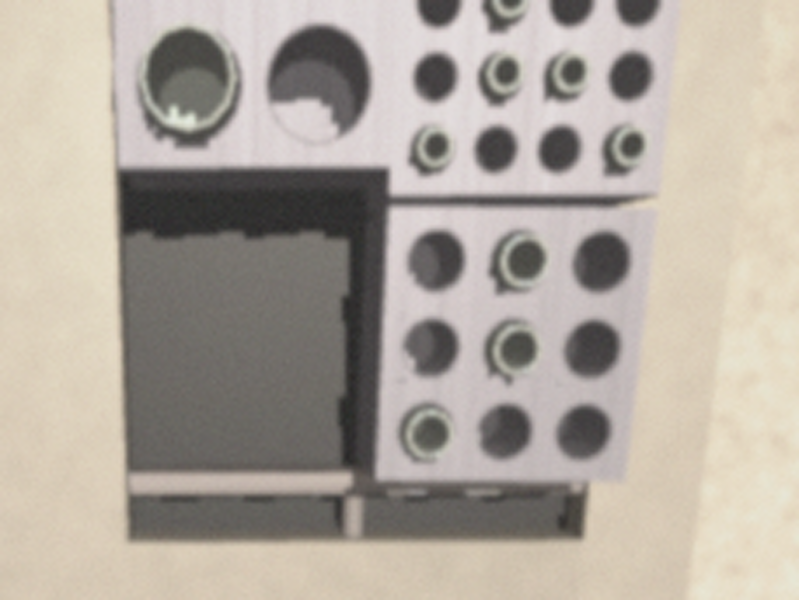

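The row's far end is out of view (large block at (255,80), br at (515,340)). I'll shift the camera over.

arm_command(
  series=[
    {"x":0,"y":-20,"z":50,"turn":0,"claw":197},
    {"x":0,"y":0,"z":30,"turn":0,"claw":197},
    {"x":0,"y":0,"z":0,"turn":0,"claw":197},
    {"x":0,"y":0,"z":0,"turn":0,"claw":197},
  ],
)

```text
clock: 20.0
tcp_pos: [518.5, -96.2, 249.8]
tcp_rot: [-0.686, 0.726, -0.034, 0.027]
force: [-0.4, -0.7, 0.5]
gripper_width: 0.226
```

```bash
python3 - <<'E'
from h import *
import pickle
rep()
c=camera_params("wrist"); im=grab_frame("wrist"); pickle.dump(c,open("w3.pkl","wb"))
q=proj(c,[np.r_[C0+X*a+Y*b,90] for a in(-75,75) for b in(-125,125)]); lo=np.maximum(q.min(0).astype(int),0); hi=q.max(0).astype(int)
k=im[lo[1]:hi[1],lo[0]:hi[0]]; f=min(800/k.shape[1],600/k.shape[0]); print(lo,hi,f); save("w4c.png",cv2.resize(k,None,fx=f,fy=f,interpolation=cv2.INTER_CUBIC))
E
```

```text
t 20.0 heater [-33.9 -57.1 249.8] F [-0.3 -0.7  0.5] yawerr -0.07 gap 19.9
[226   0] [418 252] 2.380952380952381
```

View pics/w4c.png

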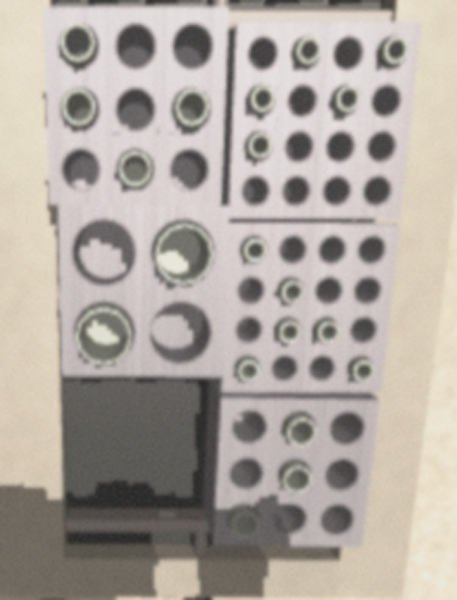

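Large at (140,290) sits flush against side at (135,105), and middle at (305,310) is in the back row. Last measurement:

```bash
python3 - <<'E'
from h import *
import pickle
c=pickle.load(open("w3.pkl","rb")); f=2.38095
D=dict(side=[(43,10),(228,10),(222,205),(55,207)],large=[(58,207),(226,205),(220,378),(63,378)],middle=[(227,224),(395,224),(378,394),(222,390)],bl=[(235,22),(422,24),(400,219),(229,216)],br=[(221,398),(378,398),(362,545),(216,543)])
for n,ps in D.items():
    P=np.array([cast(c,(u/f+226,v/f),105)[:2]-C0 for u,v in ps]); print(n,(P@X).mean().round(1),(P@Y).mean().round(1))
E
```

```text
side -30.1 64.9
large -28.1 5.2
middle 31.4 -0.4
bl 32.0 61.1
br 31.8 -62.2
```

```bash
python3 - <<'E'
from h import *
rep(); print(sign_off())
E
```

```text
t 20.05 heater [-33.9 -57.3 249.7] F [-0.6 -0.2 -0.6] yawerr -0.1 gap 19.9
the job is handed in; nothing more can be done
None
```

The job is done and handed in at about 20 s of the 67 s allowed. All my last checks agreed with the task; no verdict is reported.

- **Middle block:** I slid it straight back with about 2 N until it met the back wall, where I pressed it with about 8 N. The last picture puts it 31.4 mm behind the well centre (31.75 mm is home) and 0.4 mm off the middle.
- **Large block:** I slid it sideways past the sensor shoe (bump about 4 N) and against the side block. The row stopped firmly with the large block about 4–5 mm past the middle. I held the push at 8–10 N for about 1.3 s, then at up to 12 N for about 0.5 s, and it did not move on. That is slightly more than the 10 N asked for, but well under 20 N.
- **End state:** The large block lies at x −28.1 mm (−28.25 is ideal) and y +5.2 mm, and the two centres are about 60 mm apart, so they touch. Both back blocks are within about 2 mm of their start, which is about as well as I can measure. The hand is 250 mm up and touches nothing.

The gripper tilted by about 3–4° during the long press, which the interface gave no way to correct. It had no visible effect on the blocks. I took the stop to be the end plate from the feel of it; the picture does not show the plate clearly.

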